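# Slide the red scraper into its counter sleeve

## Robot

A 6-joint arm with a two-finger parallel gripper is mounted at the origin on the work surface. World frame = base frame: x ahead of the robot, y to its left, z up, the work surface at z = 0. Lengths are in m, angles in rad, forces in N, time in s.
With the tool pointing down it reaches from about 0.3 to 0.875 m from the base axis. Payload 6.4 kg.
Tool frame: the origin (TCP) lies midway between the tips of the shut fingers; the grasp point (between the pads) lies ctrl.grip_point_offset behind it (ctrl.grip_point_offset is the distance from the TCP to the grasp point, in m); z points along the fingers, y is the direction in which the jaws open and shut (so a half turn about z gives the same grasp; the last joint's range is limited). The gripper opens to 85 mm and grips with 20 to 120 N. Pads are 22 mm wide; open, the fingers measure 114 mm over their backs; the gripper's body (76 mm by 85 mm) begins 54 mm behind the grasp point. The pads swing forward as they close: fully open they stand 13 mm farther back than shut.
Start: joints at [-1.433, 0.181, 1.607, -0, 1.354, -0.206], TCP at [0.194, -0.541, 0.231] pointing down, gripper open.
Joint ranges: [-2.99, 2.99], [-0.89, 2.07], [0.3, 2.58], [-1.14, 4.28], [0, 2.63], [-3.12, 3.12]. Speed limits (rad/s): [2.57, 2.57, 3.01, 3.14, 3.14, 3.14].

## Interface

Orientations are given as a unit quaternion [w, x, y, z].
In Python, from bench import ctrl, viewer gives the robot as it stands.
- The arm moves only by the shell command python3 -m handwheel 'ROWS' [OPENING]. ROWS is JSON, a list of rows, each an object with "travel": the shift along the tool's x, y, z as a fraction of full scale, a list of three; "dr": the turn, a rotation vector about the tool's x, y, z as a fraction of full scale, a list of three. A call has 1 to 20 rows; each row shifts and turns the pose as measured when the row begins, along the tool's axes as they then stand; what a row does not reach is not made up. Full scale, the value 1, is 150 mm for a shift and 30 degrees for a turn. A row lasts 1/12 s, in which the tool goes at most 41.7 mm and 7.16 degrees, less where a joint would pass 70% of its speed; a pose out of reach is approached as far as the arm can. A call with a number of a shift or a turn outside -1 to 1 is refused whole. A call with a gripper value outside its range is refused whole. OPENING is the opening, from -1 (shut) to 1 (fully open), set as the call begins (- or left out, the last holds). The fingers move at their own pace and stop on an object; the grip force is fixed at half the most. Time passes only in rows, so rows that do not move let the fingers close. It gives the time, the measured TCP pose, the force and the opening at its end, in the units of the state.
- ctrl.get_obs(): the state, without advancing time (a new reading comes with each control period).
- viewer.camera(name): name is "side" or "top"; returns the picture (420x560x3 uint8, red, green, blue); there is no depth.
- viewer.get_calibration(name): a dict with "camera_matrix" (3x3 intrinsics, pixels), "R" (3x3) and "t" (3): a world point X has camera coordinates R X + t. Camera axes: x right, y down, z forward; pixel columns grow to the right and rows downward; lengths in m; the calibration is good to about 2 mm. A picture is of the moment at which its call begins. get_calibration takes no time and is no camera call.
- ctrl.hand_in(): hands the job in, once; it reports no verdict.
The state is a dict: "time_s": time; "q": joint angles; "dq": joint speeds; "joint_efforts": joint torques, N m; "eef_pos": TCP position; "eef_rot": TCP orientation; "wrist_force": force on the tool from outside, world axes, zero at the start; "torque": the same for the moment, N m; "opening": opening from 0.0 (shut) to 1.0 (fully open).
Only numpy, scipy, OpenCV 4.12 (cv2) and the standard library are available. Lean on these libraries where they do the work, as an engineer would, in place of code of your own. Each camera call takes 0.05 s, during which the arm holds its last target. There are 200 camera calls.

## Task

Put the red scraper away: slide it head first into the low white sleeve on the counter, all the way in so that its whole head is under cover and only the handle sticks out, lying flat, and let go of it. Leave the green scraper where it lies.

Things in the scene. Friction and masses are not known exactly. Their poses are not given: they have to be found in the camera images.
- red_scraper: Stiff red scraper lying flat, 225 mm long, 0.12 kg, left or right of the sleeve. Origin on its underside at the place to grip the handle; +x towards the head's tip, z up. Handle: bar 22 mm wide, 18 mm high, x = -95 to +55 mm. Head: 50 mm wide, 14 mm high, x = +55 to +130 mm, its last 15 mm only 38 mm wide. Balance point about 20 mm ahead of the origin. Flat underside.
- red_tip (a point): The middle of the tip of the red scraper's head: 130 mm ahead (+x) of the red scraper's origin and 7 mm above its underside.
- sleeve: Low white sleeve screwed to the counter, its mouth towards the robot; 95 mm long, 74 wide, 28 high (mouth 92 wide, 34 high). No floor: the counter is its floor. Origin: middle of the mouth at counter level; +x runs in, z up. Inside 64 wide, 24 high, flaring to 82 by 31 over the first 17 mm; back wall 90 mm in. 16 mm sight slot along the roof. Side screw tabs out to 52 mm, 6 high.
- green_scraper: Green scraper of the same shape and size as the red one, with the same origin and axes. It lies on the other side of the sleeve; not to be moved.
Things that resemble listed ones, but are neither listed nor needed, are in the scene too. There is more than one size of the sleeve; the job needs the middle-sized. Leave any orange look-alike of the red_scraper alone.

How it is judged:
By the outcome, as a careful person would: the job done as asked, in the order asked, and still so for the second after the job is handed in, with the robot touching nothing.
It also fails if it takes over 45 s, if anything falls off the work surface, if the arm or the gripper's body presses on something with over 40 N, if the wrist force passes 120 N, or if a joint passes its speed limit or range.

## Working session

There is one attempt and no reset: what is moved stays moved. The work goes in short steps, Python scripts to look and compute and a shell command to move; the robot and the scene stay as the last step left them, time stands still between calls to the robot, and variables do not carry over. Pictures are saved under pics/ and viewed, about 8 in all and at most 12, crops included, and the job is handed in when it is done.

```bash
ls; mkdir -p pics
cat > h.py <<'E'
import numpy as np, cv2
from bench import ctrl, viewer
def cal(n):
    c=viewer.get_calibration(n); return np.array(c["camera_matrix"]),np.array(c["R"]),np.array(c["t"])
def ray(n,uv):
    K,R,t=cal(n); d=R.T@np.linalg.solve(K,[uv[0],uv[1],1.]); return -R.T@t,d
def onz(n,uv,z):
    o,d=ray(n,uv); return o+d*(z-o[2])/d[2]
def proj(n,X):
    K,R,t=cal(n); p=K@(R@np.array(X)+t); return p[:2]/p[2]
def snap(n,f):
    im=np.array(viewer.camera(n)); cv2.imwrite(f,im[:,:,::-1]); return im
E
python3 - <<'E'
from h import *
for n in("top","side"):
    snap(n,f"pics/{n}0.png"); K,R,t=cal(n); print(n,K[0,0],-R.T@t,R[2])
o=ctrl.get_obs(); print(o["eef_pos"],o["eef_rot"],o["time_s"],ctrl.grip_point_offset)
E
```

```text
pics
top 529.548367576972 [ 0.27710495 -0.05001264  1.71666637] [ 0.10309525  0.00882916 -0.9946323 ]
side 458.0483029302709 [0.0459802  0.56043229 0.94637046] [ 0.34679356 -0.51663011 -0.78283303]
[ 0.19374549 -0.54086092  0.23049854] [-7.76773803e-04  9.85260110e-01  1.71061137e-01  9.81976610e-06] 0.1 0.0187
```

View pics/top0.png

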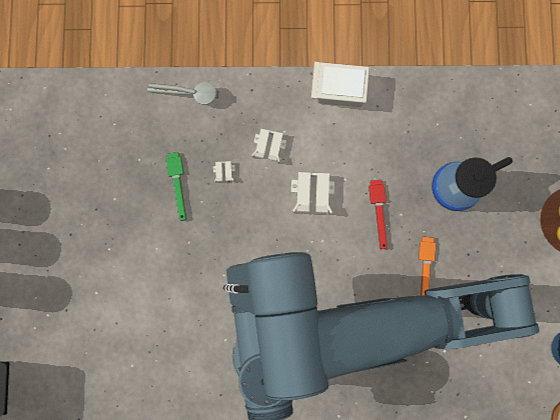

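View pics/side0.png

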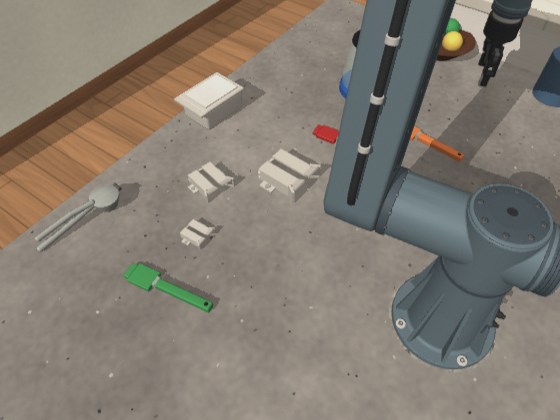

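The top view shows red at (378,213), green at (177,185), and orange at (428,265). The white sleeves are at (312,192) big, (268,145) middle and (224,171) small. I'll measure red and the middle sleeve next.

Run:
```python
from h import *
im=cv2.imread("pics/top0.png"); hsv=cv2.cvtColor(im,cv2.COLOR_BGR2HSV)
def comps(m,amin):
    n,l,s,c=cv2.connectedComponentsWithStats(m.astype(np.uint8)*255)
    return [(l==i) for i in range(1,n) if s[i,4]>amin]
H,S,V=cv2.split(hsv)
red=((H<6)|(H>174))&(S>150)&(V>90); grn=(H>45)&(H<80)&(S>120)
for nm,m in(("red",red),("grn",grn)):
    for c in comps(m,150):
        ys,xs=np.nonzero(c); P=np.array([onz("top",(x,y),.016)[:2] for x,y in zip(xs,ys)])
        r=cv2.minAreaRect(P.astype(np.float32)*1000); mu=P.mean(0)
        d=np.linalg.svd(P-mu,full_matrices=False)[2][0]; d*=np.sign(d[0]); s=(P-mu)@d
        print(nm,len(xs),xs.mean(),ys.mean(),"rect",r,"mean",mu,"ang",np.degrees(np.arctan2(d[1],d[0])),"s",s.min(),s.max())
        w=(P-mu)@[-d[1],d[0]]
        for a in np.arange(s.min(),s.max(),.02):
            k=(s>=a)&(s<a+.02); print("  %.3f w %.3f c %.4f"%(a,np.ptp(w[k]),w[k].mean()))
wh=(S<40)&(V>185)
for c in comps(wh,40):
    ys,xs=np.nonzero(c)
    if 100<ys.mean()<220 and xs.mean()<350: print("white",len(xs),cv2.minAreaRect(np.array([onz("top",(x,y),.028)[:2]*1000 for x,y in zip(xs,ys)],np.float32)))
t=im[115:175,235:305]; cv2.imwrite("pics/sl.png",cv2.resize(t,None,fx=8,fy=8,interpolation=cv2.INTER_CUBIC))
```

```text
red 321 376.81931464174454 191.51401869158877 rect ((522.732421875, -351.5406188964844), (72.67489624023438, 48.92182159423828), 5.150697231292725) mean [ 0.52108368 -0.35184859] ang 4.2830525552598395 s -0.03461516629944488 0.03797732279510823
  -0.035 w 0.049 c -0.0004
  -0.015 w 0.047 c -0.0000
  0.005 w 0.049 c 0.0005
  0.025 w 0.036 c -0.0001
red 286 380.9195804195804 226.6888111888112 rect ((406.15386962890625, -362.7117614746094), (137.52735900878906, 21.550537109375), 5.280277729034424) mean [ 0.40697497 -0.36257872] ang 5.187082814699217 s -0.06957985919543826 0.06792049578780354
  -0.070 w 0.021 c -0.0002
  -0.050 w 0.020 c 0.0004
  -0.030 w 0.021 c -0.0001
  -0.010 w 0.021 c -0.0003
  0.010 w 0.021 c -0.0001
  0.030 w 0.021 c 0.0000
  0.050 w 0.021 c 0.0002
grn 304 173.99671052631578 164.17763157894737 rect ((614.99072265625, 307.67559814453125), (73.7348861694336, 47.92766571044922), 9.126386642456055) mean [0.61351827 0.30751078] ang 11.170546681508586 s -0.035891923226672395 0.03848266972600953
  -0.036 w 0.048 c -0.0002
  -0.016 w 0.048 c 0.0002
  0.004 w 0.047 c 0.000
[... 672 characters left out ...]
6)
white 132 ((588.1679077148438, 165.17135620117188), (59.29555892944336, 25.93467140197754), 0.5213115811347961)
white 556 ((522.087646484375, -104.6341323852539), (61.34819793701172, 123.5383071899414), 89.7400131225586)Traceback (most recent call last):
  File "<stdin>", line 20, in <module>
  File "h.py", line 8, in onz
    o,d=ray(n,uv); return o+d*(z-o[2])/d[2]
        ~~~^^^^^^
  File "h.py", line 6, in ray
    K,R,t=cal(n); d=R.T@np.linalg.solve(K,[uv[0],uv[1],1.]); return -R.T@t,d
          ~~~^^^
  File "h.py", line 4, in cal
    c=viewer.get_calibration(n); return np.array(c["camera_matrix"]),np.array(c["R"]),np.array(c["t"])
ValueError: time passes only in moves, steps and waits
```

```bash
sed -i 's/^def cal/import functools\n@functools.lru_cache\ndef cal/' h.py
python3 - <<'E'
from h import *
T=cv2.imread("pics/top0.png"); Sd=cv2.imread("pics/side0.png")
def up(t): return cv2.resize(t,None,fx=8,fy=8,interpolation=cv2.INTER_CUBIC)
a=up(T[120:170,240:295]); b=up(Sd[155:205,182:240]); cv2.imwrite("pics/sl.png",cv2.resize(np.hstack([a[:,:440],b[:,:464]]),None,fx=.88,fy=.88))
E
```

```text
(no output)
```

View pics/sl.png

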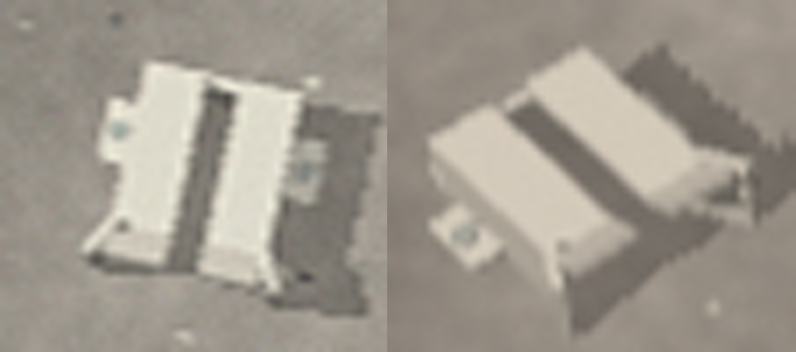

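Run:
```python
from h import *
def w(n,X,Y,z):
    x0,y0,off=(240,120,0) if n=="top" else (182,155,440*.88)
    return np.round(onz(n,(x0+(X-off+.5)/7.04-.5,y0+(Y+.5)/7.04-.5),z)*1000,1)[:2]
for l,a in {"backL":(147,63,.028),"backR":(300,92,.028),"slotBL":(205,93,.028),"slotBR":(238,98,.028),"slotFL":(168,262,.03),"slotFR":(200,267,.03),"scrL":(120,130,.006),"scrR":(304,170,.006),"mouthL":(86,255,.03),"mouthR":(277,292,.03)}.items(): print("top",l,w("top",*a))
for l,a in {"backL":(430,140,.028),"backR":(585,47,.028),"slotBL":(505,110,.028),"slotBR":(532,95,.028),"scrL":(465,235,.006),"roofFL":(560,243,.028),"mouthLbase":(573,333,.0),"mouthLtop":(560,285,.034),"mouthRtop":(752,160,.034),"mouthRbase":(750,218,0)}.items(): print("side",l,w("side",*a))
```

```text
top backL [728.   24.7]
top backR [714.  -46.1]
top slotBL [713.7  -2.2]
top slotBR [711.3 -17.4]
top slotFL [633.9  14.8]
top slotFR [6.315e+02 1.000e-01]
top scrL [701.9  38.3]
top scrR [682.4 -47.8]
top mouthL [637.3  52.6]
top mouthR [619.6 -35.3]
side backL [729.3  23.7]
side backR [713.7 -48.2]
side slotBL [716.6  -4.7]
side slotBR [713.4 -16.7]
side scrL [701.5  39.4]
side roofFL [654.9  33.9]
side mouthLbase [640.1  48.6]
side mouthLtop [637.5  52.6]
side mouthRtop [619.4 -36.2]
side mouthRbase [622.3 -34.5]
```

Measurements:
- **Red:** origin is about (0.431, -0.360), yaw 5.3°. Head 75×49 mm and handle 21 mm match the given sizes.
- **Sleeve:** mouth is about (0.6285, 0.008), yaw -11.8°. Length measures 94.8 mm and mouth width about 91 mm, so this is the middle one.

Now I'll move.

```bash
cat > go.py <<'E'
import sys; from h import *
from scipy.spatial.transform import Rotation as Ro
x,y,z,yaw=map(float,sys.argv[1:5])  # target mm, deg
o=ctrl.get_obs(); p=np.array(o["eef_pos"]); q=o["eef_rot"]; R=Ro.from_quat([q[1],q[2],q[3],q[0]])
a=np.radians(yaw); Rt=np.array([[np.cos(a),np.sin(a),0],[np.sin(a),-np.cos(a),0],[0,0,-1]]).T
Rt=np.array([[np.cos(a),np.sin(a),0],[np.sin(a),-np.cos(a),0],[0,0,-1]])
dv=np.array([x,y,z])/1000-p
print("t %.2f"%o["time_s"],"pos",(p*1000).round(1),"yaw %.1f"%np.degrees(np.arctan2(R.as_matrix()[1,0],R.as_matrix()[0,0])),"F",np.round(o["wrist_force"],1),"open %.3f"%o["opening"])
print("travel now-axes",(R.inv().apply(dv)/.15).round(3),"target-axes",(Rt.T@dv/.15).round(3),"dr",np.degrees((R.inv()*Ro.from_matrix(Rt)).as_rotvec()/30).round(3))
E
python3 -m handwheel '[{"travel":[0,0,0],"dr":[0,0,0.235]},{"travel":[0,0,0],"dr":[0,0,0.235]},{"travel":[0,0,0],"dr":[0,0,0]}]' 1; python3 go.py 431 -360 100 5.3
```

```text
time_s: 0.35
eef_pos: [0.1936, -0.5399, 0.2289]
eef_rot: [-0.002, 0.999, 0.044, -0.0]
wrist_force: [0.4, 0.2, 0.5]
opening: 0.998
t 0.35 pos [ 193.6 -539.9  228.9] yaw 5.1 F [0.4 0.2 0.5] open 0.998
travel now-axes [ 1.682 -1.051  0.864] target-axes [ 1.687 -1.048  0.859] dr [-0.009  0.    -0.008]
```

```bash
python3 -m handwheel '[{"travel":[0.187,-0.117,0.09],"dr":[0,0,0]},{"travel":[0.187,-0.117,0.09],"dr":[0,0,0]},{"travel":[0.187,-0.117,0.09],"dr":[0,0,0]},{"travel":[0.187,-0.117,0.09],"dr":[0,0,0]},{"travel":[0.187,-0.117,0.09],"dr":[0,0,0]},{"travel":[0.187,-0.117,0.09],"dr":[0,0,0]},{"travel":[0.187,-0.117,0.09],"dr":[0,0,0]},{"travel":[0.187,-0.117,0.09],"dr":[0,0,0]},{"travel":[0.187,-0.117,0.09],"dr":[0,0,0]},{"travel":[0,0,0],"dr":[0,0,0]}]' >/dev/null; python3 go.py 431 -360 50 5.3
```

```text
t 1.18 pos [ 434.6 -350.8  100.7] yaw 6.9 F [-0.2  1.  -1. ] open 0.998
travel now-axes [-0.031  0.059  0.338] target-axes [-0.03   0.059  0.338] dr [-0.005  0.005  0.052]
```

```bash
python3 -m handwheel '[{"travel":[-0.015,0.03,0.17],"dr":[0,0,0.05]},{"travel":[-0.015,0.03,0.17],"dr":[0,0,0]},{"travel":[0,0,0],"dr":[0,0,0]}]' >/dev/null; python3 go.py 431 -360 3 5.3;  python3 - <<'E'
from h import *
a=snap("top","pics/t1.png"); b=snap("side","pics/s1.png")
c=cv2.resize(a[140:290,330:455],None,fx=3.2,fy=3.2); d=cv2.resize(b[60:210,280:405],None,fx=3.2,fy=3.2)
cv2.imwrite("pics/g1.png",np.hstack([c,d])[:,:,::-1])
E
```

```text
t 1.43 pos [ 433.6 -358.1   48.4] yaw 6.3 F [-1.1  0.7 -0.5] open 1.001
travel now-axes [-0.018  0.011  0.303] target-axes [-0.018  0.011  0.303] dr [-0.003  0.004  0.034]
```

View pics/g1.png

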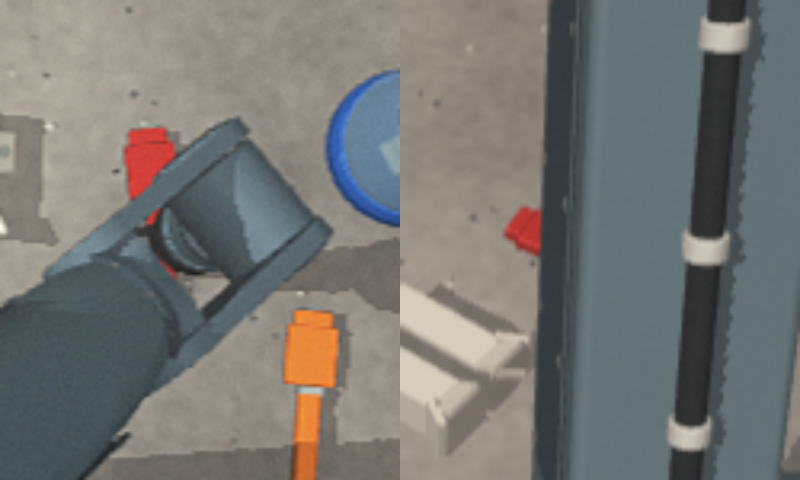

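The arm hides the handle in both views; only the red head shows, at about (150,165) in the left half of the crop. It has not moved, so I'll descend.

```bash
python3 -m handwheel '[{"travel":[-0.01,0.006,0.13],"dr":[0,0,0.035]},{"travel":[-0.008,0.005,0.12],"dr":[0,0,0]},{"travel":[0,0,0.025],"dr":[0,0,0]},{"travel":[0,0,0],"dr":[0,0,0]}]' >/dev/null; python3 go.py 431 -360 3 5.3
```

```text
t 1.87 pos [ 435.2 -367.    17.5] yaw 5.3 F [ 0.1 -0.3  0.1] open 1.000
travel now-axes [-0.024 -0.05   0.096] target-axes [-0.023 -0.049  0.097] dr [ 0.022 -0.012  0.   ]
```

```bash
python3 -m handwheel '[{"travel":[-0.024,-0.05,0.05],"dr":[0.02,-0.012,0]},{"travel":[0,0,0],"dr":[0,0,0]}]' >/dev/null; python3 go.py 431 -360 3 5.3
```

```text
t 2.03 pos [ 431.5 -361.1   12.4] yaw 5.3 F [-0.5  0.3  0.2] open 1.001
travel now-axes [-0.003 -0.008  0.063] target-axes [-0.003 -0.007  0.063] dr [ 0.006 -0.003  0.001]
```

```bash
python3 -m handwheel '[{"travel":[0,-0.005,0.06],"dr":[0.006,0,0]},{"travel":[0,0,0],"dr":[0,0,0]}]' >/dev/null; python3 go.py 431 -360 3 5.3
```

```text
t 2.20 pos [ 432.3 -361.1    4.9] yaw 5.4 F [-0.2  0.1 -1. ] open 0.997
travel now-axes [-0.008 -0.008  0.012] target-axes [-0.008 -0.008  0.012] dr [ 0.004 -0.006  0.002]
```

```bash
python3 -m handwheel '[{"travel":[0,0,0.008],"dr":[0,0,0]},{"travel":[0,0,0],"dr":[0,0,0]},{"travel":[0,0,0],"dr":[0,0,0]},{"travel":[0,0,0],"dr":[0,0,0]},{"travel":[0,0,0],"dr":[0,0,0]},{"travel":[0,0,0],"dr":[0,0,0]},{"travel":[0,0,0],"dr":[0,0,0]},{"travel":[0,0,0],"dr":[0,0,0]}]' -1 >/dev/null; python3 go.py 431 -360 90 5.3
```

```text
t 2.87 pos [ 433.3 -362.1    4.9] yaw 5.4 F [-0.1 -0.7  0.1] open 0.239
travel now-axes [-0.011 -0.013 -0.567] target-axes [-0.014 -0.015 -0.567] dr [ 0.008 -0.008  0.003]
```

Closed on about 20 mm, which fits the 22 mm handle. Lifting.

```bash
python3 -m handwheel '[{"travel":[0,0,-0.1],"dr":[0,0,0]},{"travel":[0,0,-0.16],"dr":[0,0,0]},{"travel":[0,0,-0.16],"dr":[0,0,0]},{"travel":[0,0,-0.16],"dr":[0,0,0]},{"travel":[0,0,0],"dr":[0,0,0]}]' >/dev/null; python3 go.py 520 31 90 -11.8;  python3 - <<'E'
from h import *
a=snap("top","pics/t2.png"); b=snap("side","pics/s2.png")
cv2.imwrite("pics/g2.png",np.hstack([cv2.resize(a[140:290,330:455],None,fx=3.2,fy=3.2),cv2.resize(b[60:210,280:405],None,fx=3.2,fy=3.2)])[:,:,::-1])
E
```

```text
t 3.28 pos [ 430.7 -359.1   91.6] yaw 5.4 F [ 0.6 -1.3  0.3] open 0.241
travel now-axes [ 0.837 -2.534  0.019] target-axes [ 0.051 -2.668  0.011] dr [-0.006  0.002  0.573]
```

```bash
python3 -m handwheel '[{"travel":[0,0,0],"dr":[0,0,0.2]},{"travel":[0,-0.1,0],"dr":[0,0,0.2]},{"travel":[0,-0.2,0],"dr":[0,0,0.17]},{"travel":[0,-0.2,0],"dr":[0,0,0]},{"travel":[0,-0.24,0],"dr":[0,0,0]},{"travel":[0,-0.24,0],"dr":[0,0,0]},{"travel":[0,-0.24,0],"dr":[0,0,0]},{"travel":[0,0,0],"dr":[0,0,0]}]' >/dev/null; python3 go.py 481 39 90 -11.8
```

```text
t 4.05 pos [ 455.7 -167.7   76. ] yaw -13.1 F [ 0.1 -0.1 -1.5] open 0.235
travel now-axes [-0.149 -1.381 -0.068] target-axes [-0.117 -1.383 -0.093] dr [-0.03   0.044 -0.043]
```

```bash
python3 -m handwheel '[{"travel":[-0.02,-0.16,-0.07],"dr":[-0.03,0.04,-0.04]},{"travel":[-0.02,-0.2,-0.02],"dr":[0,0,0]},{"travel":[-0.02,-0.22,0],"dr":[0,0,0]},{"travel":[-0.02,-0.22,0],"dr":[0,0,0]},{"travel":[-0.02,-0.22,0],"dr":[0,0,0]},{"travel":[-0.02,-0.18,0],"dr":[0,0,0]},{"travel":[0,-0.12,0],"dr":[0,0,0]},{"travel":[0,0,0],"dr":[0,0,0]}]' >/dev/null; python3 go.py 481 39 60 -11.8;  python3 - <<'E'
from h import *
a=snap("top","pics/t3.png"); b=snap("side","pics/s3.png")
cv2.imwrite("pics/g3.png",np.hstack([cv2.resize(a[110:260,210:335],None,fx=3.2,fy=3.2),cv2.resize(b[140:290,170:295],None,fx=3.2,fy=3.2)])[:,:,::-1])
E
```

```text
t 4.72 pos [471.2  40.5  78.5] yaw -11.8 F [-0.7  0.1 -0.4] open 0.237
travel now-axes [ 0.068 -0.003  0.122] target-axes [ 0.066 -0.004  0.123] dr [-0.003  0.04   0.001]
```

View pics/g3.png

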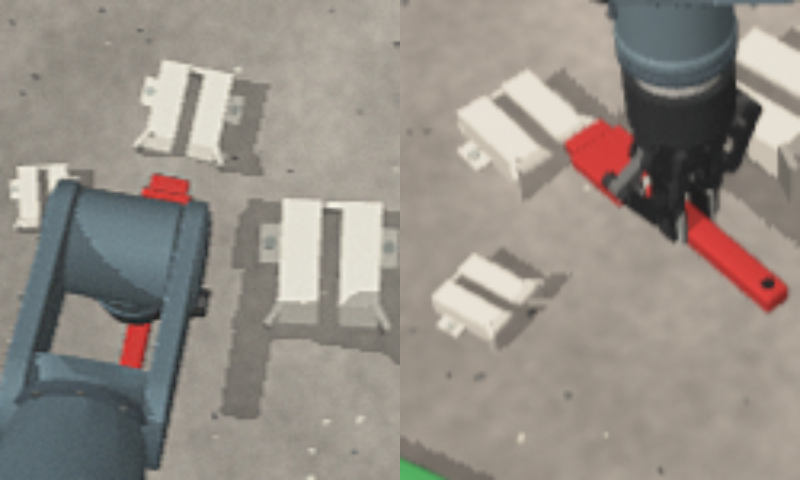

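The red scraper is held level, pointing at the middle sleeve: tip at (165,185) in the left half, head at (600,160) in the right half. Next I'll level it, lower it in front of the mouth and check alignment.

```bash
python3 -m handwheel '[{"travel":[0,0,0.12],"dr":[0,0.04,0]},{"travel":[0,0,0.15],"dr":[0,0,0]},{"travel":[0,0,0.12],"dr":[0,0,0]},{"travel":[0,0,0],"dr":[0,0,0]}]' >/dev/null; python3 go.py 481 39 9 -11.8
```

```text
t 5.15 pos [471.   33.4  17.4] yaw -12.0 F [-1.   0.4 -1.6] open 0.237
travel now-axes [ 0.057 -0.051  0.056] target-axes [ 0.057 -0.05   0.056] dr [ 0.003 -0.003 -0.006]
```

```bash
python3 -m handwheel '[{"travel":[0.04,-0.05,0.05],"dr":[0,0,0]},{"travel":[0,0,0],"dr":[0,0,0]}]' >/dev/null; python3 go.py 481 39 9 -11.8
python3 - <<'E'
from h import *
a=snap("top","pics/t4.png"); b=snap("side","pics/s4.png")
hsv=cv2.cvtColor(a,cv2.COLOR_RGB2HSV); H,S,V=cv2.split(hsv); m=((H<6)|(H>174))&(S>150)&(V>80)
m[:,300:]=0
n,l,s,c=cv2.connectedComponentsWithStats(m.astype(np.uint8)*255)
d=np.array([.979,-.2045]); mo=np.array([628.5,8.2])
for i in range(1,n):
    if s[i,4]<15: continue
    ys,xs=np.nonzero(l==i); z=.018 if c[i][1]<200 else .022
    P=np.array([onz("top",p,z)[:2]*1000 for p in zip(xs,ys)])-mo; u=P@d; w=P@[-d[1],d[0]]
    print(s[i],"u %.1f..%.1f w %.1f..%.1f"%(u.min(),u.max(),w.min(),w.max()))
    print(np.round([(u0,w[abs(u-u0)<2.5].min(),w[abs(u-u0)<2.5].max()) for u0 in np.arange(u.min()+2,u.max()-1,6)],1).tolist())
cv2.imwrite("pics/g4.png",np.hstack([cv2.resize(a[110:260,210:335],None,fx=3.2,fy=3.2),cv2.resize(b[140:290,170:295],None,fx=3.2,fy=3.2)])[:,:,::-1])
E
```

```text
t 5.32 pos [477.3  36.9   8.8] yaw -12.2 F [-1.1 -0.  -0.9] open 0.238
travel now-axes [ 0.021 -0.019 -0.002] target-axes [ 0.021 -0.019 -0.002] dr [ 0.004  0.004 -0.013]
[256 167  16  11 121] u -58.1..-27.0 w -27.9..19.9
[[-56.1, -22.9, 19.9], [-50.1, -27.9, 18.1], [-44.1, -27.2, 16.2], [-38.1, -19.5, 10.5], [-32.1, -21.4, 11.9]]
[252 212   7   8  38] u -197.6..-174.9 w -13.2..5.9
[[-195.6, -13.2, 3.9], [-189.6, -11.9, 5.2], [-183.6, -13.1, 5.9], [-177.6, -12.4, -2.9]]
```

View pics/g4.png

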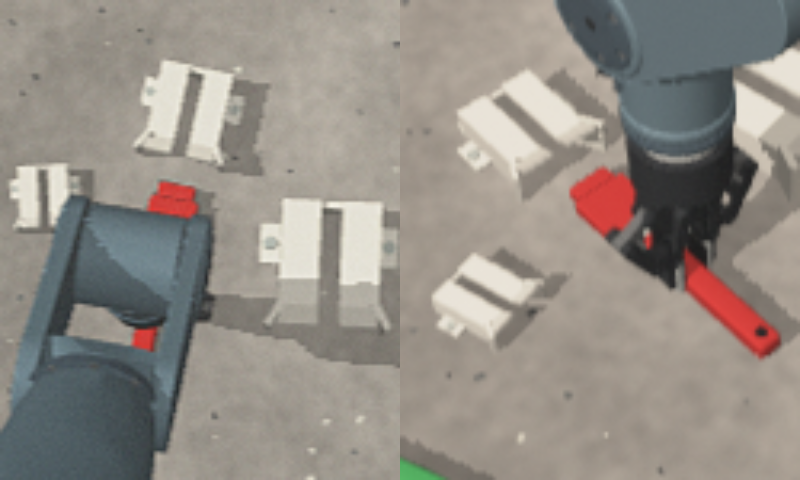

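Head centre measures about 4.5 mm right of the sleeve axis, with yaw about right. I'll shift left and go in by steps.

```bash
python3 -m handwheel '[{"travel":[0.04,-0.028,0],"dr":[0,0,-0.013]},{"travel":[0,0,0],"dr":[0,0,0]}]' >/dev/null; python3 go.py 491.7 38.3 8.5 -11.8
```

```text
t 5.58 pos [485.5  38.4  11.5] yaw -11.8 F [ 0.7 -0.4 -0.1] open 0.238
travel now-axes [ 0.04  -0.008  0.02 ] target-axes [ 0.04  -0.008  0.02 ] dr [ 0.005 -0.003  0.   ]
```

```bash
python3 -m handwheel '[{"travel":[0.08,-0.008,0.02],"dr":[0,0,0]},{"travel":[0.08,0,0],"dr":[0,0,0]},{"travel":[0,0,0],"dr":[0,0,0]}]' >/dev/null; python3 go.py 511.2 34.2 8.5 -11.8
```

```text
t 5.83 pos [511.5  34.   10.9] yaw -11.7 F [-0.   0.5 -0.3] open 0.239
travel now-axes [-0.002 -0.001  0.016] target-axes [-0.002 -0.001  0.016] dr [ 0.005 -0.01   0.002]
```

```bash
python3 -m handwheel '[{"travel":[0.06,0,0.016],"dr":[0,-0.01,0]},{"travel":[0.06,0,0.005],"dr":[0,0,0]},{"travel":[0.06,0,0],"dr":[0,0,0]},{"travel":[0,0,0],"dr":[0,0,0]}]' >/dev/null; python3 go.py 586.7 18.5 8 -11.8
python3 - <<'E'
from h import *
a=snap("top","pics/t5.png"); b=snap("side","pics/s5.png")
cv2.imwrite("pics/g5.png",np.hstack([cv2.resize(a[110:260,210:335],None,fx=3.2,fy=3.2),cv2.resize(b[140:290,170:295],None,fx=3.2,fy=3.2)])[:,:,::-1])
E
```

```text
t 6.17 pos [539.5  28.2   9.6] yaw -11.7 F [-0.3  0.5 -1. ] open 0.241
travel now-axes [ 0.321 -0.     0.011] target-axes [ 0.321 -0.001  0.011] dr [ 0.005 -0.003  0.003]
```

View pics/g5.png

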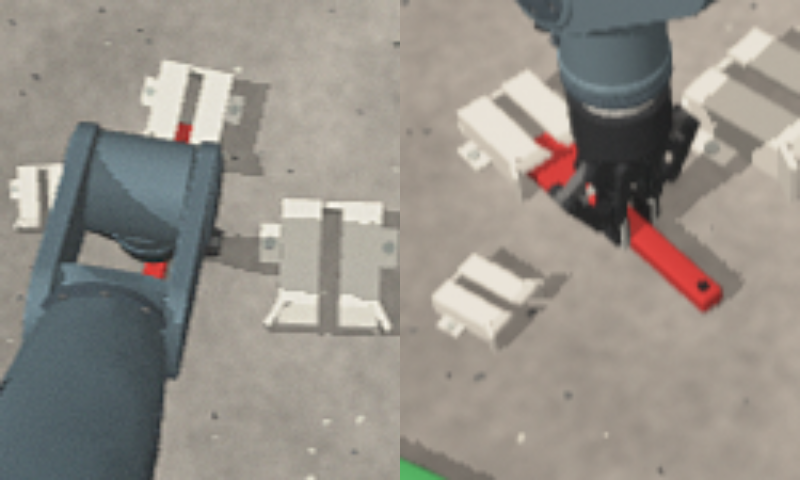

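The head is in the mouth: red shows in the sight slot at (183,132) on the left and (545,145) on the right, with no contact force. Continuing.

```bash
python3 -m handwheel '[{"travel":[0.07,0,0.01],"dr":[0,0,0]},{"travel":[0.07,0,0.003],"dr":[0,0,0]},{"travel":[0.07,0,0],"dr":[0,0,0]},{"travel":[0.03,0,0],"dr":[0,0,0]},{"travel":[0,0,0],"dr":[0,0,0]}]' >/dev/null; python3 go.py 586.7 18.5 8 -11.8
```

```text
t 6.68 pos [571.4  22.1   6.1] yaw -11.6 F [-0.6 -0.1 -0.4] open 0.235
travel now-axes [ 0.105  0.003 -0.013] target-axes [ 0.105  0.002 -0.012] dr [0.006 0.01  0.005]
```

```bash
python3 -m handwheel '[{"travel":[0.06,0,-0.01],"dr":[0,0,0]},{"travel":[0.045,0,0],"dr":[0,0,0]},{"travel":[0,0,0],"dr":[0,0,0]}]' >/dev/null; python3 go.py 586.7 18.5 5 -11.8;python3 - <<'E'
from h import *
a=snap("top","pics/t6.png"); b=snap("side","pics/s6.png")
cv2.imwrite("pics/g6.png",np.hstack([cv2.resize(a[110:210,210:310],None,fx=4,fy=4),cv2.resize(b[140:240,170:270],None,fx=4,fy=4)])[:,:,::-1])
E
```

```text
t 6.93 pos [587.   18.9   7.4] yaw -11.6 F [-0.4  0.5 -1.1] open 0.241
travel now-axes [-0.001  0.003  0.016] target-axes [-0.002  0.003  0.016] dr [0.006 0.013 0.006]
```

View pics/g6.png

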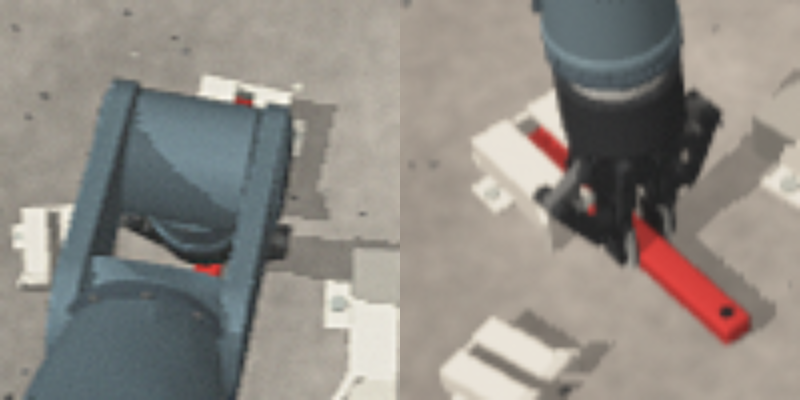

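Run:
```python
from h import *
b=cv2.cvtColor(cv2.imread("pics/s6.png"),cv2.COLOR_BGR2HSV); H,S,V=cv2.split(b)
m=((H<8)|(H>172))&(S>130)&(V>60)
ys,xs=np.nonzero(m); k=(xs<225)&(ys<195)&(ys>150); d=np.array([.979,-.2045]); mo=np.array([628.5,8.2])
P=np.array([onz("side",p,.0165)[:2]*1000 for p in zip(xs[k],ys[k])])-mo; u=P@d; w=P@[-d[1],d[0]]
print(len(u),"tip u",np.sort(u)[-6:].round(1),"w",w[np.argsort(u)[-6:]].round(1))
```

```text
45 tip u [77.8 78.5 79.6 80.8 81.5 82.6] w [-7.1 -0.8 -5.1 -9.3 -3.  -7.3]
```

```bash
python3 -m handwheel '[{"travel":[0.017,0,0.01],"dr":[0,0.012,0]},{"travel":[0,0,0.01],"dr":[0,0,0]},{"travel":[0,0,0],"dr":[0,0,0]}]' >/dev/null; python3 go.py 588.7 18.1 4.5 -11.8
```

```text
t 7.28 pos [588.7  18.7   4.9] yaw -11.6 F [-0.2  0.1 -0. ] open 0.236
travel now-axes [0.001 0.004 0.003] target-axes [0.001 0.004 0.003] dr [0.006 0.001 0.007]
```

```bash
python3 -m handwheel '[{"travel":[0,0,0],"dr":[0,0,0]},{"travel":[0,0,0],"dr":[0,0,0]},{"travel":[0,0,0],"dr":[0,0,0]},{"travel":[0,0,0],"dr":[0,0,0]},{"travel":[0,0,0],"dr":[0,0,0]},{"travel":[0,0,0],"dr":[0,0,0]}]' 0.6 | tail -2; python3 -m handwheel '[{"travel":[0,0,-0.06],"dr":[0,0,0]},{"travel":[0,0,-0.12],"dr":[0,0,0]},{"travel":[0,0,-0.2],"dr":[0,0,0]},{"travel":[0,0,-0.2],"dr":[0,0,0]},{"travel":[0,0,-0.2],"dr":[0,0,0]},{"travel":[-0.2,0,-0.1],"dr":[0,0,0]},{"travel":[-0.25,0,0],"dr":[0,0,0]},{"travel":[-0.25,0,0],"dr":[0,0,0]},{"travel":[-0.25,0,0],"dr":[0,0,0]},{"travel":[0,0,0],"dr":[0,0,0]}]' >/dev/null; python3 go.py 480 -150 150 -11.8
```

```text
wrist_force: [0.0, 0.4, 0.7]
opening: 0.803
t 8.62 pos [443.8  48.5 146.9] yaw -11.7 F [ 0.2  0.3 -0.4] open 0.797
travel now-axes [ 0.504  1.247 -0.017] target-axes [ 0.507  1.246 -0.021] dr [ 0.006 -0.002  0.005]
```

Swinging the arm aside to look.

```bash
python3 -m handwheel '[{"travel":[0,0.22,-0.03],"dr":[0,0,0]},{"travel":[0,0.24,-0.03],"dr":[0,0,0]},{"travel":[0,0.24,0],"dr":[0,0,0]},{"travel":[0,0.24,0],"dr":[0,0,0]},{"travel":[0,0.24,0],"dr":[0,0,0]},{"travel":[0,0.24,0],"dr":[0,0,0]},{"travel":[0,0.24,0],"dr":[0,0,0]},{"travel":[0,0.24,0],"dr":[0,0,0]},{"travel":[0,0.2,0],"dr":[0,0,0]},{"travel":[0,0,0],"dr":[0,0,0]}]' >/dev/null; python3 go.py 480 -150 150 -11.8
python3 - <<'E'
from h import *
a=snap("top","pics/t7.png"); b=snap("side","pics/s7.png")
cv2.imwrite("pics/g7.png",np.hstack([cv2.resize(a[110:220,150:310],None,fx=2.5,fy=2.5),cv2.resize(b[140:250,120:280],None,fx=2.5,fy=2.5)])[:,:,::-1])
H,S,V=cv2.split(cv2.cvtColor(a,cv2.COLOR_RGB2HSV)); m=((H<8)|(H>172))&(S>130)&(V>60)
d=np.array([.979,-.2045]); mo=np.array([628.5,8.2])
for nm,r,z in(("slot",(118,155),.014),("handle",(155,205),.018)):
    ys,xs=np.nonzero(m[r[0]:r[1],225:300]); P=np.array([onz("top",(x+225,y+r[0]),z)[:2]*1000 for x,y in zip(xs,ys)])-mo
    u=P@d; w=P@[-d[1],d[0]]; f=np.polyfit(u,w,1); print(nm,len(u),"u %.1f..%.1f w mean %.1f"%(u.min(),u.max(),w.mean()),"rel yaw",np.degrees(f[0]).round(1))
H0=cv2.cvtColor(cv2.imread("pics/top0.png"),cv2.COLOR_BGR2HSV)
g=lambda h:[np.round(np.mean(q),2) for q in np.nonzero((h[...,0]>45)&(h[...,0]<80)&(h[...,1]>120)&(np.arange(560)<250)[None])]
print("green",g(H0),g(cv2.cvtColor(a,cv2.COLOR_RGB2HSV)))
E
```

```text
t 9.45 pos [ 378.  -272.3  166.1] yaw -11.0 F [-0.6  0.9  0.3] open 0.800
travel now-axes [ 0.51  -0.931  0.107] target-axes [ 0.499 -0.937  0.108] dr [ 0.017 -0.028  0.026]
slot 82 u 17.2..86.5 w mean 1.5 rel yaw -0.8
handle 268 u -137.6..14.4 w mean 1.4 rel yaw 0.2
green [np.float64(180.9), np.float64(175.1)] [np.float64(181.2), np.float64(175.17)]
```

View pics/g7.png

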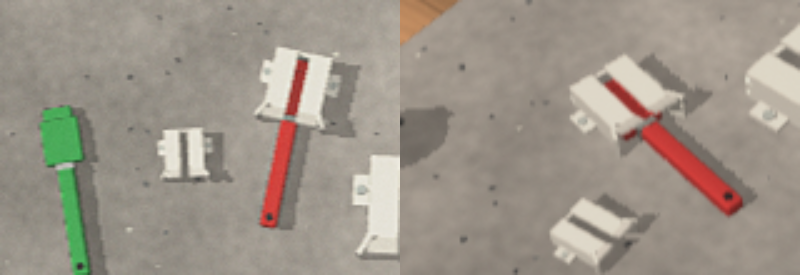

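The final view shows red in the sleeve with its tip at the far end of the slot (303,62), the handle sticking out straight to (268,222) and lying flat. Green is unmoved at (62,140). Handing in.

```bash
python3 -c "
from bench import ctrl
print(ctrl.hand_in())"
```

```text
the job is handed in; nothing more can be done
None
```

The red scraper is in the middle-sized sleeve, head first, released and lying flat with only the handle sticking out. I handed the job in at about 9.6 s of the 45 s allowed.

- **Depth:** the tip measures 86.5 mm in through the sight slot, and 87.4 mm worked out from the handle's tail end (back wall at 90 mm). The head therefore starts about 12 mm inside the mouth. From the side, a little red is still visible through the open mouth, probably the back of the head inside the flare.
- **Fit:** it sits about 1.5 mm off the sleeve's centre line and within 1° of it. Wrist force read under 2 N at every check.
- **Green scraper:** it has not moved. Its image position changed by 0.3 px at most, which is within noise.
- **Robot:** the gripper is open and well clear, touching nothing. No check failed; the two depth readings differ by about 1 mm.

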